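# Hold an oiler flask down in the sprung ring of its check stand

## Task

Pull the round red flask straight up out of its grey snap socket, set it stem down in the sprung ring of the blue check stand, and press it down until the ring is fully home on its two stops. Finish while still holding it down there, upright: the program ends with the gripper on the flask and the ring pressed home; leave the tape roll, the tape measure and the wood block where they are.

Things in the scene. Friction and masses are not known exactly. Their poses are not given: they have to be found in the camera images.
- flask: oiler flask, about 0.25 kg, standing upright in the socket; origin at the centre of the stem's flat underside, z up along its axis. From below: brass push-in stem (0 to 29 mm; 20 mm thick with a 26 mm bead at its foot), round red ball belly of 62 mm diameter centred at 58 mm, steel neck 26 mm thick, and a straight round black cap of 30 mm diameter from 96 to 126 mm (its top). Round all about, so it can be gripped at any yaw.
- flask_cap (a point): middle of the flask's black cap, on the axis, 111 mm above the stem's underside: the place to grip (30 mm diameter, 30 mm tall)
- flask_belly (a point): centre of the flask's red ball belly, on the axis, 58 mm above the stem's underside (53 mm below flask_cap)
- socket: snap socket fixed to the bench: grey block 76 x 76 mm on a 96 x 96 mm steel foot, top 34 mm above the bench; origin at the centre of its underside. Blind upright bore 32 mm wide, floor 8 mm above the bench: the stem stands in it. Two sprung balls catch above the stem's bead: the first 8 mm of lift take about 10 N plus the flask's weight, then they let go; the stem is clear after 26 mm.
- stand: check stand fixed to the bench: blue base plate 80 x 140 x 12 mm, its long side along its own y; origin at the centre of its underside. Two dark spring tubes at y = +50 and -50 mm, 21 mm thick, end 55 mm above the bench: they are the stops. Thin guide rods on them end 87 mm above the bench. A brass test nipple in the middle of the base ends 21 mm above the bench; the pressed-home flask stays clear of it.
- ring_seat (a point): centre of the ring's top plane. The ring is aluminium, lies level over the middle of the base, 68 mm outside and 48 mm inside diameter, 10 mm thick, with an arm to each guide rod; it moves only up and down. Its top is 85 mm above the bench when free and 65 mm when fully home. The flask's stem passes through it and the red belly sits on its inner edge, with the belly's centre then about 20 mm above this point (the flask's stem underside 38 mm below it).
- ring (a joint): travel of the sprung ring in m: 0 free at the top, 0.020 fully home, its underside on the two spring tubes. Springs push it up with about 10 N at the top and 17 N at the bottom; the flask's weight alone does not move it, and it takes about 13 N more on the flask to bring it home.
- tape_mask: roll of yellowish masking tape lying flat, 95 mm across, 24 mm high; origin at the centre of its underside; leave it alone
- tape_measure: yellow tape measure, 37 x 82 x 65 mm (65 mm high); origin at the centre of its underside; leave it alone
- offcut_1: pale wood block, 40 x 85 x 30 mm; origin at the centre of its underside; leave it alone
Things that resemble listed ones, but are neither listed nor needed, are in the scene too. There is more than one size of the flask; the one meant has the size given above.

How it is judged:
On the way, in this order (a step that is already met when the one before it is completed fails the run):
1. the flask is pulled out of the socket and held by the fingers, its stem's foot above the socket's top (z of flask in the frame of socket above 0.036 m and contact force between the fingers and flask above 2 N), for 0.1 s.
2. the flask sits upright in the ring, its belly on the ring's edge (horizontal distance between flask_belly and ring_seat below 0.005 m and z of flask_belly in the frame of ring_seat between 0.014 and 0.026 m and angle between flask's own z axis and vertical below 0.17 rad), for 0.1 s.
At the end, for the whole second after the job is handed in: The ring is pressed down at least 16.5 of its 20 mm by the flask (which presses on it with more than 8 N), the flask is seated in the ring (axis within 5 mm of the ring's centre, belly centre 14 to 26 mm above the ring's top), upright within 0.17 rad, still, and the fingers are still on the flask (all of step 2 and value of joint ring above 0.0165 m and contact force between the fingers and flask above 2 N and contact force between flask and stand above 8 N and linear speed of flask below 0.02 m/s); the arm keeps its last pose, push and grip.
It fails at once if the tape roll is shifted by more than 30 mm (distance of tape_mask from where it was at the start of the episode above 0.03 m).
It fails at once if the tape measure is shifted by more than 30 mm (distance of tape_measure from where it was at the start of the episode above 0.03 m).
It fails at once if the wood block is shifted by more than 30 mm (distance of offcut_1 from where it was at the start of the episode above 0.03 m).
It fails at once if the flask is tipped by more than 0.6 rad (angle between flask's own z axis and vertical above 0.6 rad).
It also fails if it takes over 40 s, if anything falls off the work surface, if the arm or the gripper's body presses on something with over 40 N, if the wrist force passes 120 N, or if a joint passes its speed limit or range.

## Robot

A 6-joint arm with a two-finger parallel gripper is mounted at the origin on the work surface; the furniture and walls round the work are solid. World frame = base frame: x ahead of the robot, y to its left, z up, the work surface at z = 0. Lengths are in m, angles in rad, forces in N, time in s.
With the tool pointing down it reaches from about 0.325 to 1 m from the base axis. Payload 5.1 kg.
Tool frame: the origin (TCP) lies at the very end of the fingers, on their centre line; the grasp point (between the pads) lies 19 mm behind it; z points along the fingers, y is the line along which they close (so a half turn about z gives the same grasp; the last joint's range is limited). The gripper opens to 85 mm and grips with 20 to 120 N. Pads are 22 mm wide; open, the fingers measure 114 mm over their backs; the gripper's body (76 mm by 85 mm) begins 54 mm behind the grasp point. The pads swing forward as they close: fully open they stand 13 mm farther back than shut.
Start: joints at [-1.397, 0.124, 1.65, -0, 1.367, -0.083], TCP at [0.165, -0.629, 0.195] pointing down, gripper open.
Joint ranges: [-2.61, 2.61], [-1.02, 2.33], [0.03, 2.71], [-1.35, 4.49], [0.32, 2.68], [-2.91, 2.91]. Speed limits (rad/s): [2.57, 2.57, 3.14, 3.14, 3.14, 3.14].

## Interface

Orientations are given as a unit quaternion [x, y, z, w].
In Python, from workcell import ctrl gives the robot as it stands. The module is installed in compiled form; this text tells all that it offers.
- The arm moves only by the tool servo_tool, never from a script. Its argument "series" is one flat list of numbers, 5 for each row, row after row: the shift along the world's x, y, z in cm, then the turn about the world's z in degrees, then the closure in counts, from 0 (fully open) to 255 (shut). In form: [tx, ty, tz, turn, hand, tx, ty, tz, turn, hand, ...]. A call has exactly 10 rows; each row shifts and turns the commanded pose from where the row before left it; what a row does not reach is not made up. A row lasts 1/12 s, in which the tool goes at most 41.7 mm and 7.16 degrees, less where a joint would pass 70% of its speed; a pose out of reach is approached as far as the arm can. A call is refused whole if a number of a shift passes 4.17 or a number of a turn 7.16, either way. A call with a gripper value outside its range is refused whole. The fingers move at their own pace and stop on an object; the grip force is fixed at half the most. Time passes only in rows, so rows that do not move let the fingers close, or fill a call up. It gives the time, the measured TCP pose, the force, the opening and the grip force at its end, in the units of the state.
- ctrl.get_obs(): the state, without advancing time (a new reading comes with each control period).
- ctrl.camera(name): name is "scene" or "top" or "wrist"; returns a dict with "frame" (400x640x3 uint8, red, green, blue), "camera_matrix" (3x3 intrinsics, pixels), "k1" (the pictures are not rectified: a ray, as slopes to the right and down, at radius r is drawn at 1 + k1 r^2 times it, then the intrinsics apply), "R" (3x3) and "t" (3): a world point X has camera coordinates R X + t. Camera axes: x right, y down, z forward; pixel columns grow to the right and rows downward; lengths in m; the calibration is good to about 2 mm. A picture is of the moment at which its call begins. There is no depth.
- ctrl.hand_in(): hands the job in; it is judged then, once.
Trained networks look in the newest picture that a camera, given by its name, has taken for a name from the list of things; names that differ only in an ending like _2 or _b are one class to them, and where a whole thing is asked for, a point or a joint stands for the part that bears it (a point fixed in the world has none). Each returns a list of dicts, best first, with "confidence" (0 to 1); they miss things now and then, are a little off and sometimes report something else, mostly with a low value. They report only what shows in the picture. A call takes as long as a camera call. They do not tell look-alikes from the thing itself.
- ctrl.recognise(camera, label): "point" ([column, row] as shares, 0 to 1, of the picture: columns of its width, rows of its height, amid what is visible of it).
The state is a dict: "t": time; "q": joint angles; "joint_velocities": joint speeds; "joint_efforts": joint torques, N m; "eef_pos": TCP position; "eef_rot": TCP orientation; "force": force on the tool from outside, world axes, zero at the start; "ft_torque": the same for the moment, N m; "opening": finger opening in m; "grip_force": force on a finger pad.
Only numpy, scipy, OpenCV 4.12 (cv2) and the standard library are available. Lean on these libraries where they do the work, as an engineer would, in place of code of your own. Each camera call takes 0.05 s, during which the arm holds its last target. There are 200 camera calls.

## Working session

There is one attempt and no reset: what is moved stays moved. The work goes in short steps, Python scripts to look and compute and a tool call to move; the robot and the scene stay as the last step left them, time stands still between calls to the robot, and variables do not carry over. Pictures are saved under pics/ and viewed, at most 10 in all, crops included, and the job is handed in when it is done.

Besides the shell and the picture viewer there is one more tool, called after ">>>" by a JSON object that holds its "op" and its "data". servo_tool: Moves the arm, as the interface text tells. Its arguments: {"type":"object","properties":{"series":{"type":"array"}},"required":["series"]}

```bash
mkdir -p pics; cat > h.py <<'E'
import numpy as np, cv2
from workcell import ctrl
def ray(c,px):
    K=c["camera_matrix"]; d=np.array([(px[0]-K[0][2])/K[0][0],(px[1]-K[1][2])/K[1][1]]); u=d.copy()
    for _ in range(30): u=d/(1+c["k1"]*(u@u))
    R=np.array(c["R"]); o=-R.T@np.array(c["t"]); v=R.T@np.array([u[0],u[1],1]); return o,v/np.linalg.norm(v)
def atz(c,px,z):
    o,v=ray(c,px); return o+v*(z-o[2])/v[2]
def proj(c,X):
    p=np.array(c["R"])@np.array(X)+np.array(c["t"]); u=p[:2]/p[2]; u=u*(1+c["k1"]*(u@u)); K=c["camera_matrix"]
    return np.array([K[0][0]*u[0]+K[0][2],K[1][1]*u[1]+K[1][2]])
def tri(c1,p1,c2,p2):
    o1,v1=ray(c1,p1);o2,v2=ray(c2,p2)
    s=np.linalg.lstsq(np.c_[v1,-v2],o2-o1,rcond=None)[0]; a=o1+s[0]*v1;b=o2+s[1]*v2
    return (a+b)/2,np.linalg.norm(a-b)
E
python3 - <<'E'
from h import *
P=[]
for n in("scene","top"):
    c=ctrl.camera(n); P.append(c["frame"]); cv2.imwrite(f"pics/{n}1.png",c["frame"][...,::-1])
    print(n,np.round(-np.array(c["R"]).T@c["t"],2))
    for l in("flask","flask_cap","flask_belly","socket","stand","ring_seat","tape_mask","tape_measure","offcut_1"):
        for z in [{"flask":.06,"flask_cap":.119,"flask_belly":.066,"socket":.03,"stand":.03,"ring_seat":.085}.get(l,.02)]:
            for r in ctrl.recognise(n,l)[:4]:
                p=np.array(r["point"])*[640,400]; print(l,round(r["confidence"],2),p.round(0),atz(c,p,z).round(3))
E
```

```text
scene [0.31 0.53 0.83]
flask 0.85 [258. 307.] [0.586 0.281 0.06 ]
flask 0.82 [405. 140.] [ 0.515 -0.337  0.06 ]
flask 0.65 [343. 239.] [0.513 0.049 0.06 ]
flask_cap 0.87 [345. 238.] [0.495 0.08  0.119]
flask_cap 0.83 [257. 310.] [0.562 0.305 0.119]
flask_cap 0.63 [404. 136.] [ 0.508 -0.283  0.119]
flask_belly 0.87 [404. 138.] [ 0.518 -0.337  0.066]
flask_belly 0.66 [258. 310.] [0.58  0.287 0.066]
flask_belly 0.62 [341. 237.] [0.518 0.05  0.066]
socket 0.61 [333. 258.] [0.515 0.088 0.03 ]
socket 0.2 [341. 240.] [0.523 0.035 0.03 ]
stand 0.71 [388. 204.] [ 0.47  -0.122  0.03 ]
tape_mask 0.79 [300. 195.] [ 0.684 -0.044  0.02 ]
tape_mask 0.71 [335. 160.] [ 0.667 -0.202  0.02 ]
tape_mask 0.2 [335. 260.] [0.512 0.083 0.02 ]
tape_measure 0.69 [303. 331.] [0.489 0.265 0.02 ]
offcut_1 0.92 [336. 159.] [ 0.667 -0.209  0.02 ]
top [ 0.41 -0.02  0.97]
flask 0.87 [294. 225.] [0.519 0.052 0.06 ]
flask 0.75 [201. 193.] [0.59  0.277 0.06 ]
flask 0.68 [455. 229.] [ 0.515 -0.321  0.06 ]
flask_cap 0.95 [292. 228.] [0.505 0.052 0.119]
flask_cap 0.88 [452. 232.] [ 0.502 -0.296  0.119]
flask_cap 0.77 [202. 197.] [0.57  0.255 0.119]
flask_belly 0.82 [455. 229.] [ 0.515 -0.32   0.066]
flask_belly 0.61 [294. 226.] [0.515 0.052 0.066]
socket 0.9 [297. 235.] [0.499 0.046 0.03 ]
stand 0.61 [367. 247.] [ 0.473 -0.12   0.03 ]
ring_seat 0.66 [371. 257.] [ 0.447 -0.122  0.085]
tape_mask 0.76 [354. 147.] [ 0.723 -0.089  0.02 ]
tape_measure 0.95 [209. 234.] [0.497 0.263 0.02 ]
offcut_1 0.64 [404. 170.] [ 0.666 -0.212  0.02 ]
```

View pics/scene1.png

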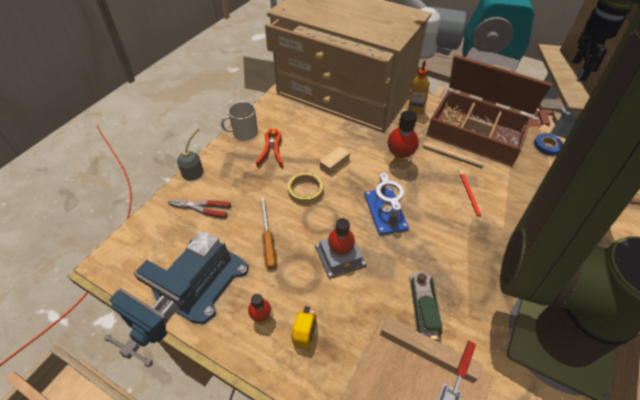

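View pics/top1.png

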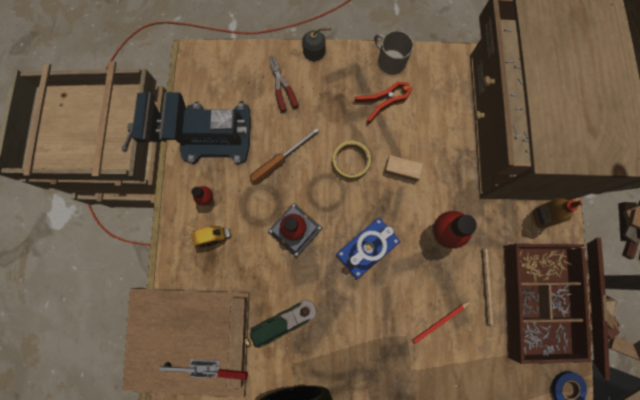

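The three red flask candidates are:
- **Small:** scene (258,307), top (203,196). It stands free on the bench.
- **Large:** scene (404,138), top (453,230). It also stands free.
- **Medium:** scene (342,240), top (293,226). It stands in the grey socket, so it fits the description.

The blue stand is at top (370,247). I'll confirm the flask and measure both in one enlarged crop.

```bash
python3 - <<'E'
from h import *
cs=ctrl.camera("scene");ct=ctrl.camera("top")
def rec(n,l,near):
    b=[np.array(r["point"])*[640,400] for r in ctrl.recognise(n,l)]
    b=[p for p in b if np.linalg.norm(p-near)<25]; return b[0] if b else None
for l,a,b in(("flask_cap",(342,235),(293,228)),("flask_belly",(342,240),(294,226)),("ring_seat",(391,190),(370,247)),("stand",(388,204),(367,247))):
    p,q=rec("scene",l,a),rec("top",l,b); print(l,p,q)
    if p is not None and q is not None: print([np.round(x,4) for x in tri(cs,p,ct,q)])
# predictions for hypothesised positions
def crop(c,x,y,w,h,n): return cv2.resize(c["frame"][y:y+h,x:x+w],(w*n,h*n),interpolation=cv2.INTER_CUBIC)
A=np.vstack([np.hstack([crop(ct,255,195,80,70,5),crop(ct,330,212,80,70,5)]),np.hstack([crop(cs,305,212,80,50,5),crop(cs,355,170,80,50,5)])])
cv2.imwrite("pics/crop1.png",A[...,::-1]); print(ct["camera_matrix"],ct["k1"])
# ring in top image: white-ish blob; flask red
E
```

```text
flask_cap [344.192 238.4  ] [292.096 225.32 ]
[array([0.5114, 0.055 , 0.0748]), np.float64(0.0092)]
flask_belly [341.696 236.52 ] [290.816 229.48 ]
[array([0.5083, 0.0585, 0.0847]), np.float64(0.006)]
ring_seat [392.192 198.2  ] [362.368 253.12 ]
[array([ 0.4568, -0.1033,  0.0814]), np.float64(0.0019)]
stand [385.984 203.2  ] [368.896 245.2  ]
[array([ 0.4765, -0.1241,  0.0284]), np.float64(0.0017)]
[[394.87340383   0.         319.27557538]
 [  0.         394.87340383 197.81235376]
 [  0.           0.           1.        ]] -0.08861696423516123
```

View pics/crop1.png

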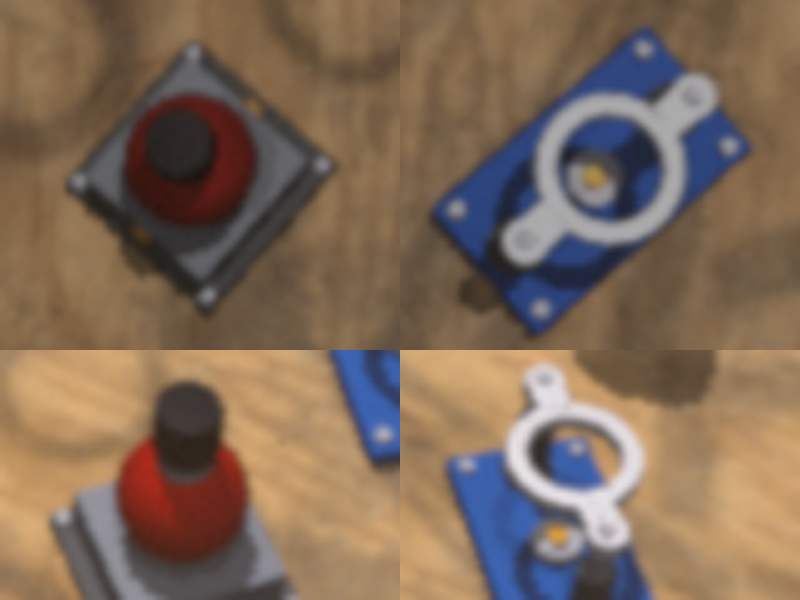

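The crop confirms it: the flask in the socket has its cap top at top-camera pixel (291,224), belly at (293,226.5) and grey block around it. The ring centre is at about (372,245.5) in top and (390,191) in scene.

```bash
python3 - <<'E'
from h import *
cs=ctrl.camera("scene");ct=ctrl.camera("top")
o=-.4
f=lambda x,y,cx,cy:(cx+x/5+o,cy+y/5+o)
print("captop",atz(ct,f(181,145,255,195),.134)); print("belly",atz(ct,f(190,159,255,195),.066))
print("ring",atz(ct,f(211,168,330,212),.085), atz(cs,f(174,105,355,170),.085), tri(ct,f(211,168,330,212),cs,f(174,105,355,170)))
print("base",atz(ct,f(190.5,181,330,212),.012)); print("foot",np.mean([atz(ct,f(x,y,255,195),.006) for x,y in((193,42),(335,163),(208,312),(70,180))],0))
print("captop scene",atz(cs,f(188,50,305,212),.134))
s=ctrl.get_obs(); print({k:np.round(s[k],3) for k in s})
E
```

```text
captop [0.51278805 0.05394491 0.134     ]
belly [0.51450217 0.0555067  0.066     ]
ring [ 0.47365386 -0.12408492  0.085     ] [ 0.47248607 -0.11903271  0.085     ] (array([ 0.47405512, -0.12490609,  0.07821274]), np.float64(0.000126429572614987))
base [ 0.472208   -0.12288055  0.012     ]
foot [0.51419806 0.054643   0.006     ]
captop scene [0.51478531 0.05517169 0.134     ]
{'t': np.float64(1.6), 'q': array([-1.397,  0.124,  1.65 , -0.   ,  1.367, -0.083]), 'joint_velocities': array([ 0.001, -0.002, -0.   ,  0.   ,  0.   ,  0.   ]), 'joint_efforts': array([ 0.0000e+00, -4.2358e+01, -3.6574e+01, -0.0000e+00,  1.0000e-03,
        0.0000e+00]), 'eef_pos': array([ 0.165, -0.629,  0.195]), 'eef_rot': array([ 0.992,  0.128, -0.   ,  0.   ]), 'force': array([0.745, 0.057, 0.155]), 'ft_torque': array([-0.006,  0.02 ,  0.007]), 'grip_force': np.float64(0.0), 'opening': np.float64(0.085)}
```

>>> {"op": "servo_tool", "data": {"series": [0, 0, 3.2, 0, 0, 0, 0, 3.2, 0, 0, 1.7, 3.4, 0, 0, 0, 1.7, 3.4, 0, 0, 0, 1.7, 3.4, 0, 0, 0, 1.7, 3.4, 0, 0, 0, 1.7, 3.4, 0, 0, 0, 1.7, 3.4, 0, 0, 0, 1.7, 3.4, 0, 0, 0, 1.7, 3.4, 0, 0, 0]}}

```text
t: 2.43
eef_pos: [0.3015, -0.355, 0.259]
eef_rot: [0.992, 0.128, 0.0, 0.0]
force: [1.0, 0.0, -0.2]
opening: 0.0851
grip_force: 0.0
```

>>> {"op": "servo_tool", "data": {"series": [1.7, 3.4, 0, 0, 0, 1.7, 3.4, 0, 0, 0, 1.7, 3.4, 0, 0, 0, 1.7, 3.4, 0, 0, 0, 1.7, 3.4, 0, 0, 0, 1.7, 3.4, 0, 0, 0, 1.7, 3.4, 0, 0, 0, 1.7, 3.4, 0, 0, 0, 1.7, 3.4, 0, 0, 0, 1.7, 3.4, 0, 0, 0]}}

```text
t: 3.27
eef_pos: [0.4715, -0.0147, 0.2592]
eef_rot: [0.992, 0.128, 0.001, 0.0]
force: [0.4, -0.9, -0.8]
opening: 0.0853
grip_force: 0.0
```

>>> {"op": "servo_tool", "data": {"series": [1.4, 2.3, 0, 0, 0, 1.4, 2.3, 0, 0, 0, 1.4, 2.3, 0, 0, 0, 0, 0, 0, 0, 0, 0, 0, 0, 0, 0, 0, 0, 0, 0, 0, 0, 0, 0, 0, 0, 0, 0, 0, 0, 0, 0, 0, 0, 0, 0, 0, 0, 0, 0, 0]}}

```text
t: 4.1
eef_pos: [0.5129, 0.0517, 0.259]
eef_rot: [0.992, 0.127, 0.0, 0.0]
force: [0.8, 0.6, 0.0]
opening: 0.0852
grip_force: 0.0
```

```bash
python3 - <<'E'
from h import *
c=ctrl.camera("wrist"); im=c["frame"].copy()
print(np.round(-np.array(c["R"]).T@c["t"],3),ctrl.get_obs()["eef_pos"])
for l,z in(("flask_cap",.134),("flask_belly",.066)):
    for r in ctrl.recognise("wrist",l)[:3]:
        p=np.array(r["point"])*[640,400]; print(l,r["confidence"],p,atz(c,p,z))
print("pred captop",proj(c,[.514,.0548,.134]),"belly",proj(c,[.514,.0548,.066]))
cv2.imwrite("pics/w1.png",im[...,::-1])
E
```

```text
[0.586 0.073 0.437] [0.51293922 0.05179461 0.25898068]
flask_cap 0.98 [150.976  61.28 ] [0.58606171 0.23663764 0.134     ]
flask_cap 0.88 [319.808 167.52 ] [0.52811697 0.05885294 0.134     ]
flask_cap 0.58 [590.208 245.4  ] [ 0.52018084 -0.26151096  0.134     ]
flask_belly 0.92 [318.528 167.   ] [0.51531578 0.05740138 0.066     ]
flask_belly 0.7 [151.296  59.   ] [0.58853564 0.27324896 0.066     ]
flask_belly 0.67 [589.888 247.92 ] [ 0.50177199 -0.33809526  0.066     ]
pred captop [320.16660849 181.59802069] belly [320.28850278 168.53220885]
```

View pics/w1.png

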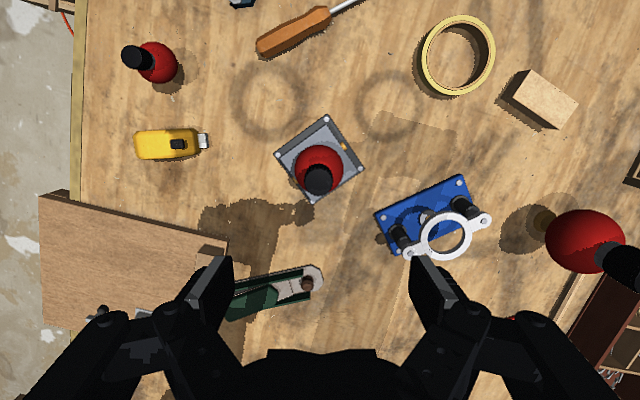

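The wrist view shows the cap top at about (318,180), within 2 px of the prediction, and the ring at about (446,237). I'll correct slightly and descend.

>>> {"op": "servo_tool", "data": {"series": [0.1, 0.35, 0, 0, 0, 0, 0, -3, 0, 0, 0, 0, -3, 0, 0, 0, 0, -3, 0, 0, 0, 0, -2.5, 0, 0, 0, 0, -2, 0, 0, 0, 0, -1.2, 0, 0, 0, 0, -0.9, 0, 0, 0, 0, 0, 0, 0, 0, 0, 0, 0, 0]}}

```text
t: 5.08
eef_pos: [0.5146, 0.0559, 0.1034]
eef_rot: [0.992, 0.128, 0.0, 0.0]
force: [0.6, -0.6, 0.2]
opening: 0.0853
grip_force: 0.0
```

```bash
python3 - <<'E'
from h import *
c=ctrl.camera("wrist"); s=ctrl.get_obs(); print(s["eef_pos"],s["force"])
cv2.imwrite("pics/w2.png",c["frame"][...,::-1])
E
```

```text
[0.51513863 0.05587081 0.1042603 ] [ 0.87744206 -1.0655558   0.14765223]
```

View pics/w2.png

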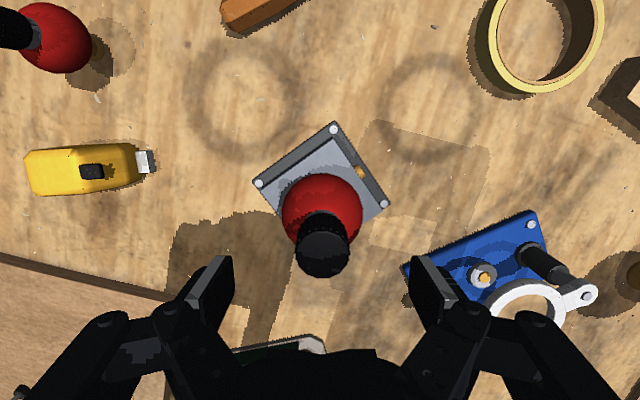

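The cap at (322,245) is midway between the fingers at (225 and 420). Closing now.

>>> {"op": "servo_tool", "data": {"series": [0, 0, 0, 0, 90, 0, 0, 0, 0, 130, 0, 0, 0, 0, 255, 0, 0, 0, 0, 255, 0, 0, 0, 0, 255, 0, 0, 0, 0, 255, 0, 0, 0, 0, 255, 0, 0, 0, 0, 255, 0, 0, 0, 0, 255, 0, 0, 0, 0, 255]}}

```text
t: 5.97
eef_pos: [0.514, 0.0558, 0.1027]
eef_rot: [0.992, 0.128, -0.0, -0.0]
force: [0.4, 0.1, 0.6]
opening: -0.0002
grip_force: 0.0
```

```bash
python3 - <<'E'
from h import *
s=ctrl.get_obs(); print(s["eef_pos"],s["force"],s["opening"])
o=[]
for n in("wrist","scene"):
    c=ctrl.camera(n); f=c["frame"]
    if n=="scene": f=cv2.resize(f[150:270,270:430],(640,480),interpolation=cv2.INTER_CUBIC)
    else: f=cv2.resize(f[150:350,180:460],(448,320)); f=cv2.copyMakeBorder(f,0,0,0,192,0)
    o.append(f[:240] if n=="scene" and 0 else f)
A=np.vstack(o); A=cv2.resize(A,(480,600)); cv2.imwrite("pics/w3.png",A[...,::-1])
E
```

```text
[0.51399747 0.05581952 0.10274721] [0.40586771 0.1426698  0.56256229] -0.00019517547257555647
```

View pics/w3.png

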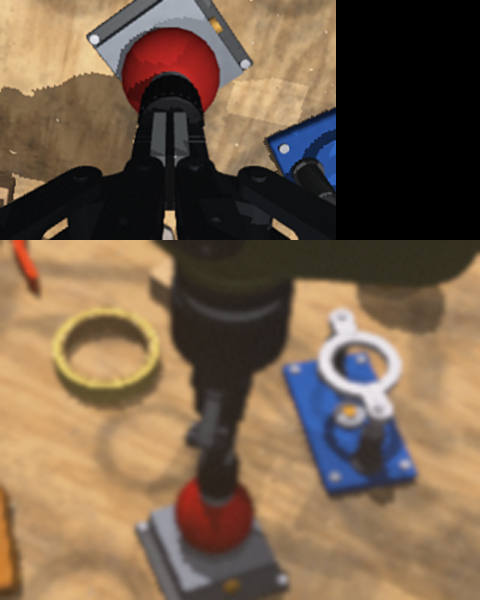

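```bash
python3 - <<'E'
from h import *
c=ctrl.camera("wrist"); s=ctrl.get_obs(); p=s["eef_pos"]
print("TCP",proj(c,p),"grasp",proj(c,p+[0,0,.019]), "body",proj(c,p+[0,0,.073]))
ax=np.array([.254,-.967,0])
for z in(.0,.013,.032): print("open pads",z,[proj(c,p+[0,0,z]+s_*.0425*ax) for s_ in(1,-1)])
for z in(.037,.066,.104,.134): print("flask",z,proj(c,[.514,.0555,z]))
f=c["frame"][170:320,230:430]
A=cv2.resize(f,(800,600),interpolation=cv2.INTER_CUBIC).astype(float)
A=np.clip(255*(A/255)**.5,0,255).astype(np.uint8)
cv2.imwrite("pics/w4.png",A[...,::-1])
E
```

```text
TCP [324.00712173 231.29056523] grasp [324.32576212 244.30292805] body [325.73185237 301.87072802]
open pads 0.0 [array([390.55299194, 231.21403823]), array([257.41299335, 231.25827003])]
open pads 0.013 [array([395.2950458 , 239.80670554]), array([253.08387641, 239.86012082])]
open pads 0.032 [array([403.50034566, 254.6929592 ]), array([245.59128138, 254.76526751])]
flask 0.037 [323.61072048 200.58570602]
flask 0.066 [323.93678465 212.11002678]
flask 0.104 [324.50540089 232.22993933]
flask 0.134 [325.13067817 254.3886189 ]
```

View pics/w4.png

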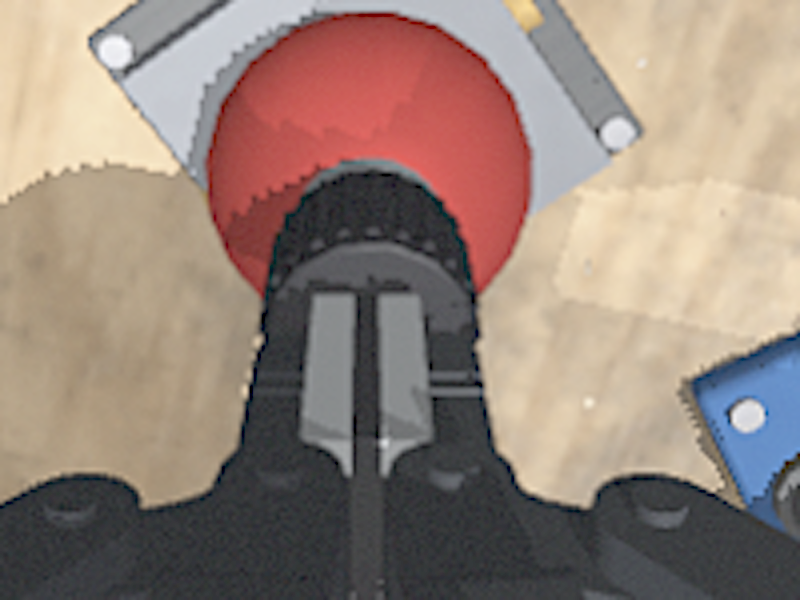

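The wrist crop shows the shut fingers ending at about px (322,242), just above the cap top, which is centred at about (322,252). They aren't around the cap. The real fingertips sit roughly 33 mm higher than the reported TCP, while the lateral position is right. I'll open and go 3 cm lower, where both readings are still free of collision, then look.

>>> {"op": "servo_tool", "data": {"series": [0, 0, 0, 0, 0, 0, 0, 0, 0, 0, 0, 0, 0, 0, 0, 0, 0, 0, 0, 0, 0, 0, 0, 0, 0, 0, 0, -0.8, 0, 0, 0, 0, -0.8, 0, 0, 0, 0, -0.8, 0, 0, 0, 0, -0.6, 0, 0, 0, 0, 0, 0, 0]}}

```text
t: 6.95
eef_pos: [0.5123, 0.0558, 0.0703]
eef_rot: [0.992, 0.128, -0.002, -0.0]
force: [-0.9, 0.3, -0.0]
opening: 0.0854
grip_force: 0.0
```

```bash
python3 - <<'E'
from h import *
c=ctrl.camera("wrist"); s=ctrl.get_obs(); p=s["eef_pos"]; print(p,s["force"],s["opening"],proj(c,p),proj(c,[.514,.0555,.134]),proj(c,[.514,.0555,.104]))
f=c["frame"][150:330,200:440]; f=cv2.resize(f,(480,360),interpolation=cv2.INTER_CUBIC)
d=ctrl.camera("scene"); g=cv2.resize(d["frame"][180:270,290:390],(400,360),interpolation=cv2.INTER_CUBIC)
print("scene tcp",(proj(d,p)-[290,180])*4,"captop",(proj(d,[.514,.0555,.134])-[290,180])*4)
A=np.hstack([f[:,:400],g]); A=np.hstack([f[:,40:440],g])
A=np.clip(255*(A/255.)**.5,0,255).astype(np.uint8); cv2.imwrite("pics/w5.png",A[...,::-1])
E
```

```text
[0.51296612 0.05578166 0.07123813] [ 0.32610744 -0.66422604  0.86604222] 0.08542883695168325 [324.31391794 231.02324511] [326.92556037 286.34538016] [325.92272618 254.03684387]
scene tcp [205.66422602 234.36635461] captop [209.81632771 167.41568184]
```

View pics/w5.png

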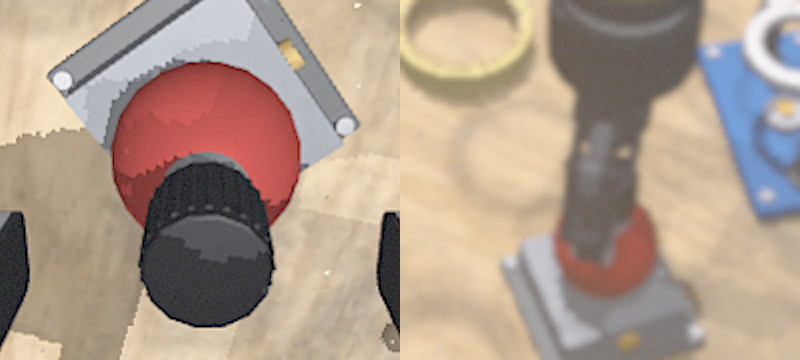

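```bash
python3 - <<'E'
from h import *
d=ctrl.camera("scene"); c=ctrl.camera("wrist"); p=ctrl.get_obs()["eef_pos"]; ax=np.array([.254,-.967,0])
for z in(.071,.084,.1,.115,.13):
    q=np.array([p[0],p[1],z]); print(z,"scene crop",((proj(d,q-ax*.05)-[290,180])*4+[400,0]).round(),"wrist",proj(c,q-ax*.0425+[.0106,.0028,0]).round(),proj(c,q+ax*.0425+[.0106,.0028,0]).round())
E
```

```text
0.071 scene crop [583. 307.] wrist [257. 214.] [391. 214.]
0.084 scene crop [584. 294.] wrist [252. 221.] [396. 221.]
0.1 scene crop [585. 278.] wrist [246. 232.] [403. 232.]
0.115 scene crop [586. 263.] wrist [239. 244.] [411. 244.]
0.13 scene crop [587. 247.] wrist [230. 259.] [420. 259.]
```

Both views put the open fingertips at z ≈ 0.115–0.128 m, although the reported TCP is 0.071. The real tip is therefore about 40 mm above the reported one. I'll lower 1.2 cm more and close.

>>> {"op": "servo_tool", "data": {"series": [0, 0, -0.6, 0, 0, 0, 0, -0.6, 0, 0, 0, 0, 0, 0, 80, 0, 0, 0, 0, 130, 0, 0, 0, 0, 255, 0, 0, 0, 0, 255, 0, 0, 0, 0, 255, 0, 0, 0, 0, 255, 0, 0, 0, 0, 255, 0, 0, 0, 0, 255]}}

```text
t: 7.98
eef_pos: [0.5145, 0.0558, 0.0613]
eef_rot: [0.992, 0.128, 0.0, 0.0]
force: [0.2, -0.0, 1.5]
opening: 0.0285
grip_force: 59.1
```

The fingers stopped at 28.5 mm with 59 N, so they are on the 30 mm cap. Pulling straight up.

>>> {"op": "servo_tool", "data": {"series": [0, 0, 0.3, 0, 255, 0, 0, 0.3, 0, 255, 0, 0, 0.3, 0, 255, 0, 0, 0.4, 0, 255, 0, 0, 0.6, 0, 255, 0, 0, 0.8, 0, 255, 0, 0, 1, 0, 255, 0, 0, 1, 0, 255, 0, 0, 1, 0, 255, 0, 0, 1, 0, 255]}}

```text
t: 8.82
eef_pos: [0.5144, 0.0559, 0.1297]
eef_rot: [0.992, 0.128, 0.001, 0.0]
force: [0.7, -0.2, -2.5]
opening: 0.0286
grip_force: 61.7
```

>>> {"op": "servo_tool", "data": {"series": [0, 0, 1, 0, 255, 0, 0, 1, 0, 255, 0, 0, 1, 0, 255, 0, 0, 1, 0, 255, 0, 0, 0, 0, 255, 0, 0, 0, 0, 255, 0, 0, 0, 0, 255, 0, 0, 0, 0, 255, 0, 0, 0, 0, 255, 0, 0, 0, 0, 255]}}

```text
t: 9.65
eef_pos: [0.5136, 0.0558, 0.167]
eef_rot: [0.992, 0.128, -0.001, -0.0]
force: [0.0, 0.1, -2.3]
opening: 0.0289
grip_force: 61.8
```

```bash
python3 - <<'E'
from h import *
cs=ctrl.camera("scene");ct=ctrl.camera("top");c=ctrl.camera("wrist"); s=ctrl.get_obs();p=s["eef_pos"]; print(p,s["force"],s["opening"])
for n,k in(("scene",cs),("top",ct),("wrist",c)):
    for l in("flask_belly","ring_seat"):
        for r in ctrl.recognise(n,l)[:3]: print(n,l,round(r["confidence"],2),(np.array(r["point"])*[640,400]).round(1))
    print("pred belly",proj(k,[p[0],p[1],.17]),proj(k,[.473,-.1235,.085]))
f=c["frame"][100:340,200:520]; cv2.imwrite("pics/w6.png",np.clip(255*(cv2.resize(f,(800,600),interpolation=cv2.INTER_CUBIC)/255.)**.6,0,255).astype(np.uint8)[...,::-1])
E
```

```text
[0.51390906 0.05582933 0.16752733] [ 0.20087024 -0.40647477 -2.75721939] 0.028386746275353918
scene flask_belly 0.64 [258.  307.6]
scene flask_belly 0.61 [343.6 215.7]
scene flask_belly 0.6 [401.8 149.4]
scene ring_seat 0.66 [388.3 198.8]
scene ring_seat 0.34 [388.5 204.6]
pred belly [343.28572411 211.67470174] [389.92796948 189.32594126]
top flask_belly 0.88 [452.3 228.7]
top flask_belly 0.71 [201.5 193.8]
top ring_seat 0.63 [379.7 238. ]
pred belly [288.43325175 220.91339063] [371.53823384 245.48933785]
wrist flask_belly 0.92 [322.2 248.1]
wrist flask_belly 0.81 [618.8 268.3]
wrist flask_belly 0.64 [103.3  48.2]
wrist ring_seat 0.57 [491.9 255.8]
pred belly [324.06525898 232.84233059] [486.84909421 276.97019764]
```

View pics/w6.png

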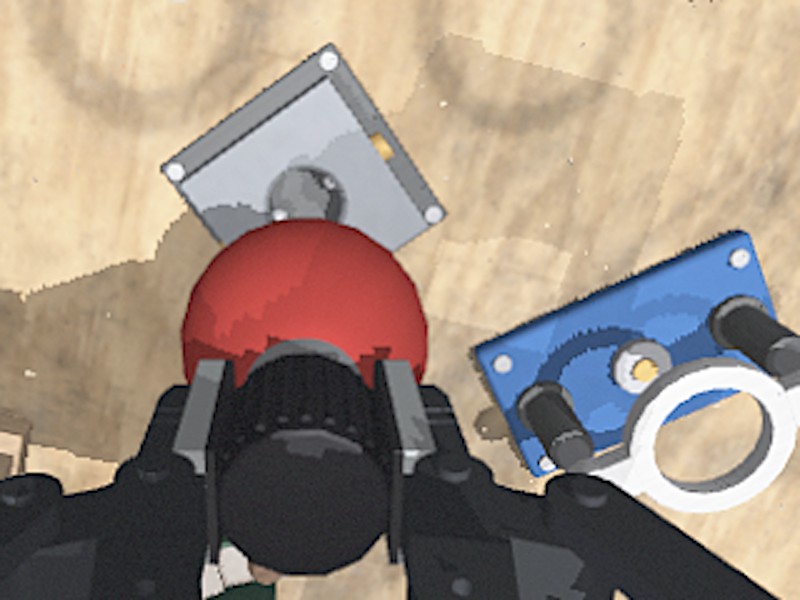

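The flask is out and upright in the fingers (belly at px (322,236)), and the ring is at px (484,275), within 3 px of prediction. Moving over the ring.

>>> {"op": "servo_tool", "data": {"series": [-0.4, -1.5, 0, 0, 255, -0.7, -3, 0, 0, 255, -0.7, -3, 0, 0, 255, -0.7, -3, 0, 0, 255, -0.7, -3, 0, 0, 255, -0.6, -2.9, 0, 0, 255, -0.3, -1.5, 0, 0, 255, 0, 0, 0, 0, 255, 0, 0, 0, 0, 255, 0, 0, 0, 0, 255]}}

```text
t: 10.93
eef_pos: [0.4731, -0.1227, 0.1678]
eef_rot: [0.992, 0.128, 0.0, -0.0]
force: [0.2, 0.5, -2.9]
opening: 0.0288
grip_force: 61.7
```

```bash
python3 - <<'E'
from h import *
c=ctrl.camera("wrist"); s=ctrl.get_obs();p=s["eef_pos"]; print(p,s["force"],s["opening"])
print("belly",proj(c,[p[0],p[1],.173]),"ring",proj(c,[.473,-.1235,.085]))
k=ctrl.camera("scene"); print("scene ring",(proj(k,[.473,-.1235,.085])-[340,130])*4, "belly",(proj(k,[p[0],p[1],.173])-[340,130])*4)
f=cv2.resize(c["frame"][130:310,230:430],(400,360),interpolation=cv2.INTER_CUBIC); g=cv2.resize(k["frame"][130:220,340:440],(400,360),interpolation=cv2.INTER_CUBIC)
cv2.imwrite("pics/w7.png",np.clip(255*(np.hstack([f,g])/255.)**.6,0,255).astype(np.uint8)[...,::-1])
E
```

```text
[ 0.47319068 -0.12242154  0.16776711] [ 0.28859625  0.03588538 -2.29555862] 0.028759228242082793
belly [323.66709698 234.42210931] ring [323.97033349 195.17279377]
scene ring [199.71187793 237.30376503] belly [220.19491167 137.48849989]
```

View pics/w7.png

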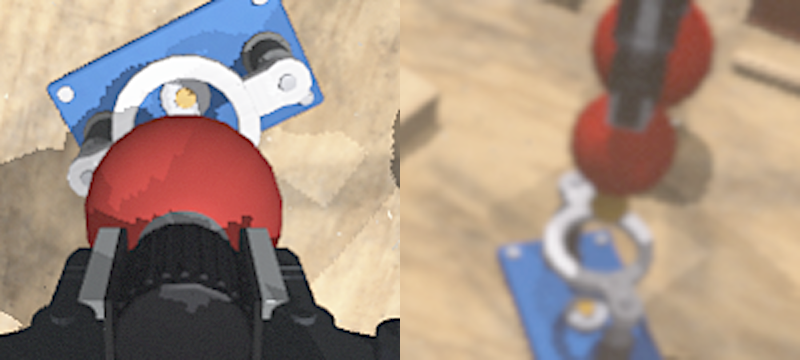

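The wrist view has the belly at px (322,236) and the ring centre at (323.7,193), aligned to 1–2 mm. I'll nudge +1 mm in x and −1 mm in y, then lower.

>>> {"op": "servo_tool", "data": {"series": [0.1, -0.1, 0, 0, 255, 0, 0, -1, 0, 255, 0, 0, -1, 0, 255, 0, 0, -1, 0, 255, 0, 0, -1, 0, 255, 0, 0, -0.8, 0, 255, 0, 0, -0.6, 0, 255, 0, 0, -0.4, 0, 255, 0, 0, -0.2, 0, 255, 0, 0, 0, 0, 255]}}

```text
t: 11.87
eef_pos: [0.4739, -0.1242, 0.1074]
eef_rot: [0.992, 0.128, -0.0, -0.0]
force: [0.3, 0.2, -3.1]
opening: 0.0289
grip_force: 61.7
```

>>> {"op": "servo_tool", "data": {"series": [0, 0, -0.1, 0, 255, 0, 0, -0.1, 0, 255, 0, 0, -0.1, 0, 255, 0, 0, -0.1, 0, 255, 0, 0, -0.1, 0, 255, 0, 0, -0.1, 0, 255, 0, 0, -0.1, 0, 255, 0, 0, -0.1, 0, 255, 0, 0, 0, 0, 255, 0, 0, 0, 0, 255]}}

```text
t: 12.7
eef_pos: [0.4741, -0.1242, 0.0998]
eef_rot: [0.992, 0.128, -0.0, -0.0]
force: [0.8, 0.0, -2.5]
opening: 0.0287
grip_force: 61.7
```

>>> {"op": "servo_tool", "data": {"series": [0, 0, -0.1, 0, 255, 0, 0, -0.1, 0, 255, 0, 0, -0.1, 0, 255, 0, 0, -0.1, 0, 255, 0, 0, 0, 0, 255, 0, 0, 0, 0, 255, 0, 0, 0, 0, 255, 0, 0, 0, 0, 255, 0, 0, 0, 0, 255, 0, 0, 0, 0, 255]}}

```text
t: 13.53
eef_pos: [0.4748, -0.1242, 0.0978]
eef_rot: [0.992, 0.128, 0.001, 0.0]
force: [-3.9, 2.8, 6.6]
opening: 0.029
grip_force: 62.6
```

The flask is touching the ring (9 N up). The side force (−3.9, +2.8) says it sits too far to +x/−y, so I'll undo the nudge.

>>> {"op": "servo_tool", "data": {"series": [-0.1, 0.1, 0, 0, 255, 0, 0, 0, 0, 255, 0, 0, -0.1, 0, 255, 0, 0, -0.1, 0, 255, 0, 0, 0, 0, 255, 0, 0, 0, 0, 255, 0, 0, 0, 0, 255, 0, 0, 0, 0, 255, 0, 0, 0, 0, 255, 0, 0, 0, 0, 255]}}

```text
t: 14.37
eef_pos: [0.4746, -0.1239, 0.0964]
eef_rot: [0.992, 0.128, 0.002, 0.001]
force: [-2.4, 0.6, 7.6]
opening: 0.0285
grip_force: 62.7
```

>>> {"op": "servo_tool", "data": {"series": [-0.1, 0, 0, 0, 255, 0, 0, -0.1, 0, 255, 0, 0, -0.1, 0, 255, 0, 0, -0.1, 0, 255, 0, 0, -0.1, 0, 255, 0, 0, -0.1, 0, 255, 0, 0, -0.1, 0, 255, 0, 0, 0, 0, 255, 0, 0, 0, 0, 255, 0, 0, 0, 0, 255]}}

```text
t: 15.2
eef_pos: [0.4745, -0.1239, 0.0912]
eef_rot: [0.992, 0.128, 0.002, 0.001]
force: [-1.0, 1.4, 9.3]
opening: 0.0286
grip_force: 62.7
```

>>> {"op": "servo_tool", "data": {"series": [0, 0, -0.1, 0, 255, 0, 0, -0.1, 0, 255, 0, 0, -0.1, 0, 255, 0, 0, -0.1, 0, 255, 0, 0, -0.1, 0, 255, 0, 0, -0.1, 0, 255, 0, 0, 0, 0, 255, 0, 0, 0, 0, 255, 0, 0, 0, 0, 255, 0, 0, 0, 0, 255]}}

```text
t: 16.03
eef_pos: [0.4746, -0.1239, 0.0855]
eef_rot: [0.992, 0.128, 0.002, 0.001]
force: [-2.6, 2.8, 10.3]
opening: 0.0284
grip_force: 62.9
```

>>> {"op": "servo_tool", "data": {"series": [-0.1, 0.1, 0, 0, 255, 0, 0, -0.1, 0, 255, 0, 0, -0.1, 0, 255, 0, 0, -0.1, 0, 255, 0, 0, -0.1, 0, 255, 0, 0, -0.1, 0, 255, 0, 0, -0.1, 0, 255, 0, 0, 0, 0, 255, 0, 0, 0, 0, 255, 0, 0, 0, 0, 255]}}

```text
t: 16.87
eef_pos: [0.4745, -0.1238, 0.0805]
eef_rot: [0.992, 0.128, 0.003, 0.002]
force: [-0.4, -0.5, 13.1]
opening: 0.0288
grip_force: 63.1
```

>>> {"op": "servo_tool", "data": {"series": [0, 0, -0.1, 0, 255, 0, 0, -0.1, 0, 255, 0, 0, 0, 0, 255, 0, 0, 0, 0, 255, 0, 0, 0, 0, 255, 0, 0, 0, 0, 255, 0, 0, 0, 0, 255, 0, 0, 0, 0, 255, 0, 0, 0, 0, 255, 0, 0, 0, 0, 255]}}

```text
t: 17.7
eef_pos: [0.4745, -0.1237, 0.0786]
eef_rot: [0.992, 0.128, 0.003, 0.002]
force: [-1.6, -0.0, 13.7]
opening: 0.0281
grip_force: 63.6
```

>>> {"op": "servo_tool", "data": {"series": [0, 0, -0.1, 0, 255, 0, 0, -0.1, 0, 255, 0, 0, 0, 0, 255, 0, 0, 0, 0, 255, 0, 0, 0, 0, 255, 0, 0, 0, 0, 255, 0, 0, 0, 0, 255, 0, 0, 0, 0, 255, 0, 0, 0, 0, 255, 0, 0, 0, 0, 255]}}

```text
t: 18.53
eef_pos: [0.475, -0.1238, 0.0783]
eef_rot: [0.992, 0.128, 0.004, 0.002]
force: [-4.8, 1.2, 22.2]
opening: 0.0291
grip_force: 64.3
```

>>> {"op": "servo_tool", "data": {"series": [0, 0, -0.1, 0, 255, 0, 0, 0, 0, 255, 0, 0, 0, 0, 255, 0, 0, 0, 0, 255, 0, 0, 0, 0, 255, 0, 0, 0, 0, 255, 0, 0, 0, 0, 255, 0, 0, 0, 0, 255, 0, 0, 0, 0, 255, 0, 0, 0, 0, 255]}}

```text
t: 19.37
eef_pos: [0.4751, -0.1238, 0.0783]
eef_rot: [0.992, 0.128, 0.004, 0.002]
force: [-7.0, 2.7, 26.8]
opening: 0.0288
grip_force: 64.8
```

Travel stopped at reported z = 0.0783, 19.5 mm below first contact, while the force climbed from 14 to 27 N. The ring is on its stops, so I'll do a numeric check and hand in.

```bash
python3 - <<'E'
from h import *
cs=ctrl.camera("scene");ct=ctrl.camera("top")
for n,k in(("scene",cs),("top",ct)):
    for l,z in(("flask_belly",.085),("ring_seat",.065)):
        print(n,l,proj(k,[.4735,-.1235,z]).round(1),proj(k,[.4735,-.1235,z+.02]).round(1),[(np.array(r["point"])*[640,400]).round(1) for r in ctrl.recognise(n,l)[:3]])
s=ctrl.get_obs(); print(s["eef_pos"],s["force"],s["grip_force"],s["t"])
print(ctrl.hand_in())
E
```

```text
scene flask_belly [389.7 189.2] [390.9 183.8] [array([260. , 306.7]), array([386.7, 192.5]), array([411.9, 153.1])]
scene ring_seat [388.6 194.5] [389.7 189.2] [array([385.8, 212.6]), array([392.1, 208.5])]
top flask_belly [371.5 245.3] [372.6 244.7] [array([456.1, 227.9]), array([203.6, 192.3])]
top ring_seat [370.5 245.8] [371.5 245.3] [array([363.3, 257.3])]
[ 0.47512336 -0.12379143  0.07825758] [-7.06190192  2.15634635 26.73695237] 64.78964924812317 19.6667
the job is handed in; nothing more can be done
None
```

I pulled the flask from the socket, seated it in the ring and handed the job in with the gripper still pressing it down at about 27 N; about 19.5 mm of travel and the jump in force say the ring is on its stops, but the judge's verdict wasn't shown.

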